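# Load the watch-case washing pot and hold its bayonet lid at half turn

## Task

Tip the hinged tray so that all four watch cases slide into the washing pot, and let the empty tray back down level. Then fit the bayonet lid (the one with the straight bar grip) onto the pot with its lugs in the two slots, fully down, and twist it clockwise (seen from above) about 40 degrees, half of its 80-degree way to the lock, without letting it go as far as the lock click. A spring turns it back, so finish still gripping the lid and holding it there; leave the other things on the bench where they are.

Things in the scene. Friction and masses are not known exactly. Their poses are not given: they have to be found in the camera images.
- station: Fixed washing station. Origin: on the pot's vertical axis at bench level, z up. White pot, outer diameter 116, inner 104, inner floor 18 above the bench; on it a flat steel rim, diameter 120, 6 thick, top 100 above the bench, with a round opening of diameter 88 and two slots for the lid's lugs in line along the station's x. The tray is hinged on its +y side.
- mouth (a point): Centre of the pot's opening, on the top face of the rim, 100 mm above the bench. Frame parallel to the station's.
- tray_hinge (a point): Point on the tray's hinge axis, which runs along the station's x; 72 mm from the pot axis on the station's +y side, 100 mm above the bench.
- tray_handle (a point): Middle of the tray's handle: level round bar, diameter 10, along the station's x, 60 clear between stays. At rest 145 from the hinge axis towards the station's +y and 65 above it. The tray's end wall is 40 away, its top 5 below bar centre: come down with the fingers partly open (25 mm free each side). It circles about the hinge with the tray and turns freely in the fingers.
- slot (a point): Middle of the +x slot, 47 mm from the pot axis, at the rim's top. Each slot is 20 wide in the rim's inner edge and widens the opening to radius 52; the other is opposite (-x).
- tray_lip (a point): Middle of the pouring edge of the tray, on its floor. The tray is an open steel scoop 76 wide, 113 long, walls 25 high, open towards the pot; its floor lies 35 above the hinge axis at rest. It clears the seated lid by 10 mm when level.
- lid_lug (a point): Outer end of the lid's +x lug, 49 from the lid's axis and 3.5 above its underside. The two lugs (+x and -x) stick out of the plug under the ends of the bar grip; each is 14 wide, 1 to 6 above the underside.
- tray (a joint): Tray angle, rad: 0 level at rest; grows as the handle is lifted up and over towards the pot; stop at 1.15. At about 1.0 or more its lip reaches over the pot's opening and the cases slide in. A light spring and its weight bring it back level when let go; lifting takes about 2 N at the handle.
- ring (a joint): Angle, rad, of the spring ring under the rim. 0 at rest; the lid's lugs push it round as the lid is twisted clockwise seen from above; it reads the lid's twist from the slots less about 0.08 of play. Its spring turns the lid back with about 0.2 N m at half turn. Stop (locked) at 1.32; a spring ball resists from about 0.85 and clicks behind a lug at about 1.25.
- case1: Steel watch case: a disc of diameter 22, 9 high, with four strap lugs (27 over the lugs along its y), 20 g. Origin: centre of its underside. One of four alike, lying in the tray at the start.
- case2: Steel watch case: a disc of diameter 22, 9 high, with four strap lugs (27 over the lugs along its y), 20 g. Origin: centre of its underside. One of four alike, lying in the tray at the start.
- case3: Steel watch case: a disc of diameter 22, 9 high, with four strap lugs (27 over the lugs along its y), 20 g. Origin: centre of its underside. One of four alike, lying in the tray at the start.
- case4: Steel watch case: a disc of diameter 22, 9 high, with four strap lugs (27 over the lugs along its y), 20 g. Origin: centre of its underside. One of four alike, lying in the tray at the start.
- lid: Loose bayonet lid, 200 g, fits either way round. Origin: centre of its underside, z up. A plug, diameter 83 (tapering to 77 in its lowest 4 mm), 14 high; above it a round plate, diameter 108, 5 thick, whose underside rests on the pot's rim when seated (origin then 86 above the bench). On the plate an upright bar grip along the lid's x. Starts resting on its plug on the bench.
- lid_grip (a point): On the lid's axis, in its bar grip, 41 above the lid's underside. The bar is 56 long along the lid's x, 12 thick, and stands from 19 (plate top) to 53 above the underside; grip its flat sides. Frame parallel to the lid's.
- cover: Bystander: plain steel dust cover, diameter 100, 46 high, round knob on top, no lugs. Origin: centre of underside.
- holder_a: Bystander: white movement holder, diameter 52, 19 high with a brass movement on it. Origin: centre of underside.
- holder_b: Bystander: white movement holder, diameter 52, 19 high with a brass movement on it. Origin: centre of underside.
- loupe: Bystander: black eye loupe standing up, diameter 36, 36 high. Origin: centre of underside.
- screwdriver: Bystander: screwdriver lying on the bench along its x, 130 long.
- oil: Bystander: small oil bottle, diameter 28, 50 high. Origin: centre of underside.
- dish: Bystander: glass dish, diameter 80, 20 high. Origin: centre of underside.
Things that resemble listed ones, but are neither listed nor needed, are in the scene too. Leave any orange or purple look-alike of the lid alone.

How it is judged:
By the outcome, as a careful person would: the job done as asked, in the order asked, and still so for the second after the job is handed in, while the arm keeps its last pose, push and grip.
It also fails if it takes over 54 s, if anything falls off the work surface, if the arm or the gripper's body presses on something with over 40 N, if the wrist force passes 120 N, or if a joint passes its speed limit or range.

## Robot

A 6-joint arm with a two-finger parallel gripper is mounted at the origin on the work surface. World frame = base frame: x ahead of the robot, y to its left, z up, the work surface at z = 0. Lengths are in m, angles in rad, forces in N, time in s.
With the tool pointing down it reaches from about 0.375 to 0.9 m from the base axis. Payload 3.1 kg.
Tool frame: the origin (TCP) lies on the front face of the gripper's body, between the roots of the fingers; the fingertips stand 70 mm ahead of it and the grasp point (between the pads) lies 51 mm ahead of it; z points along the fingers, y is the line along which they close (so a half turn about z gives the same grasp; the last joint's range is limited). The gripper opens to 87 mm and grips with 3 to 60 N. Pads are 19 mm wide; open, the fingers measure 117 mm over their backs; the gripper's body (75 mm by 190 mm) begins 51 mm behind the grasp point.
Start: joints at [-1.399, 0.527, 1.433, -0, 1.181, -0.178], TCP at [0.214, -0.587, 0.292] pointing down, gripper open.
Joint ranges: [-3.08, 3.08], [-0.75, 2.2], [0.22, 2.44], [-1.43, 4.57], [0, 2.65], [-2.85, 2.85]. Speed limits (rad/s): [2.79, 2.79, 3.14, 3.14, 3.14, 3.14].

## Interface

Orientations are given as a unit quaternion [x, y, z, w].
In Python, from rig import robot, cams, ticket gives the robot as it stands. The module is installed in compiled form; this text tells all that it offers.
- The arm moves only by the shell command python3 -m crank 'ROWS' [FORCE]. ROWS is JSON, a list of rows, each a list of 7 numbers: the shift along the tool's x, y, z in cm, then the turn, a rotation vector about the tool's x, y, z in rad, then the closure, from 0 (fully open) to 1 (shut). A call has 1 to 5 rows; each row shifts and turns the commanded pose from where the row before left it, along the tool's axes as they then stand; what a row does not reach is not made up. A row lasts 1/8 s, in which the tool goes at most 62.5 mm and 10.7 degrees, less where a joint would pass 70% of its speed; a pose out of reach is approached as far as the arm can. A call is refused whole if a number of a shift passes 6.25 or a number of a turn 0.188, either way. A call with a gripper value outside its range is refused whole. The fingers move at their own pace and stop on an object; FORCE is the grip in N (left out, the last holds). Time passes only in rows, so rows that do not move let the fingers close. It gives the time, the measured TCP pose, the force, the opening and the grip force at its end, in the units of the state.
- robot.get_obs(): the state, without advancing time (a new reading comes with each control period).
- cams.camera(name): name is "scene" or "side" or "wrist"; returns the picture (420x560x3 uint8, red, green, blue); there is no depth.
- cams.camera_info(name): a dict with "intrinsics" (3x3 intrinsics, pixels), "pose" (4x4, takes a point from camera to world coordinates). Camera axes: x right, y down, z forward; pixel columns grow to the right and rows downward; lengths in m; the calibration is good to about 2 mm. A picture is of the moment at which its call begins: read the wrist's pose just before it. camera_info takes no time and is no camera call; for the wrist camera it gives the pose at the moment of the call.
- ticket.hand_in(): hands the job in; it is judged then, once.
The state is a dict: "time": time; "q": joint angles; "joint_velocities": joint speeds; "joint_torque": joint torques, N m; "position": TCP position; "tool_rot": TCP orientation; "ft_force": force on the tool from outside, world axes, zero at the start; "moment": the same for the moment, N m; "grip_width": finger opening in m; "grip_force": force on a finger pad.
Only numpy, scipy, OpenCV 4.12 (cv2) and the standard library are available. Lean on these libraries where they do the work, as an engineer would, in place of code of your own. Each camera call takes 0.05 s, during which the arm holds its last target. There are 200 camera calls.

## Working session

There is one attempt and no reset: what is moved stays moved. The work goes in short steps, Python scripts to look and compute and a shell command to move; the robot and the scene stay as the last step left them, time stands still between calls to the robot, and variables do not carry over. Pictures are saved under pics/ and viewed, at most 10 in all, crops included, and the job is handed in when it is done.

```bash
mkdir -p pics
python3 - <<'E'
from rig import robot,cams
import cv2,numpy as np
o=robot.get_obs();print(o['time'],o['position'],o['tool_rot'],o['grip_width'])
a=[]
for n in ("scene","side"):
    i=cams.camera_info(n);print(n,np.round(i['intrinsics'],1).tolist(),np.round(i['pose'],4).tolist())
    im=cams.camera(n);cv2.imwrite(f'pics/{n}0.png',im[:,:,::-1])
E
```

```text
0.0 [ 0.21412344 -0.58655672  0.29126451] [ 9.84744508e-01  1.74003047e-01  5.95119843e-06 -1.09227215e-03] 0.087095634017552
scene [[511.4, 0.0, 284.7], [0.0, 511.4, 211.8], [0.0, 0.0, 1.0]] [[0.2982, 0.6964, -0.6527, 1.2831], [0.9543, -0.2302, 0.1904, -0.3209], [-0.0177, -0.6797, -0.7333, 0.9757], [0.0, 0.0, 0.0, 1.0]]
side [[410.3, 0.0, 275.4], [0.0, 410.3, 210.4], [0.0, 0.0, 1.0]] [[-0.9764, -0.1311, 0.1718, 0.3533], [-0.216, 0.6207, -0.7537, 0.6124], [-0.0078, -0.773, -0.6343, 0.7072], [0.0, 0.0, 0.0, 1.0]]
```

View pics/scene0.png

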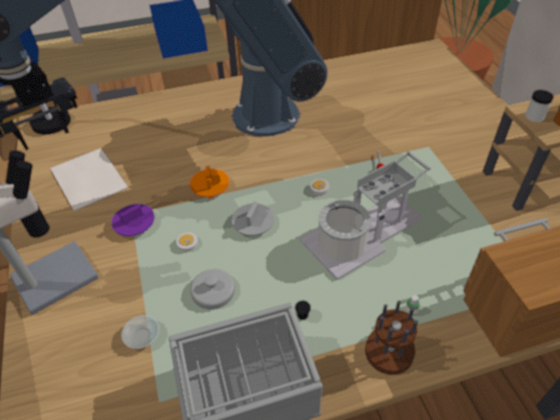

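View pics/side0.png

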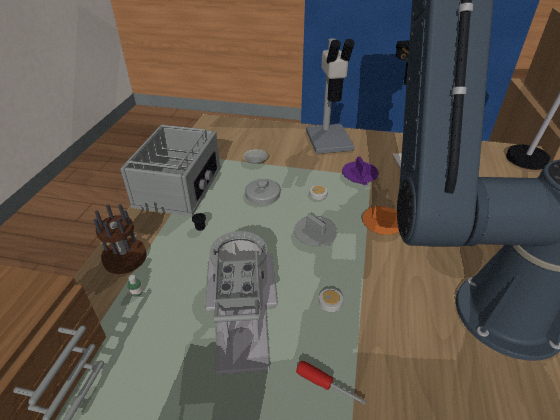

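The scene view shows the pot's rim at about (344,222), the tray handle at about (410,165), the grey bar-grip lid at (253,219) and the knobbed cover at (213,288). The side view shows the pot at (239,255), the handle bar at (238,316) and the lid at (312,230). I'll enlarge both views for exact pixels.

Run:
```python
import cv2,numpy as np
a=cv2.imread('pics/scene0.png')[145:275,225:435]; b=cv2.imread('pics/side0.png')[200:380,190:350]
a=cv2.resize(a,None,fx=3.6,fy=3.6,interpolation=cv2.INTER_CUBIC)
cv2.imwrite('pics/c1.png',a)
b=cv2.resize(b,None,fx=3.3,fy=3.3,interpolation=cv2.INTER_CUBIC)
cv2.imwrite('pics/c2.png',b);print(a.shape,b.shape)
```

```text
(468, 756, 3) (594, 528, 3)
```

View pics/c1.png

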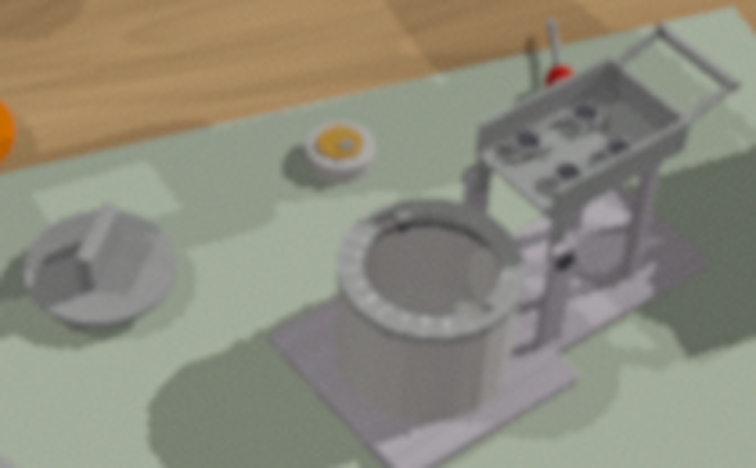

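View pics/c2.png

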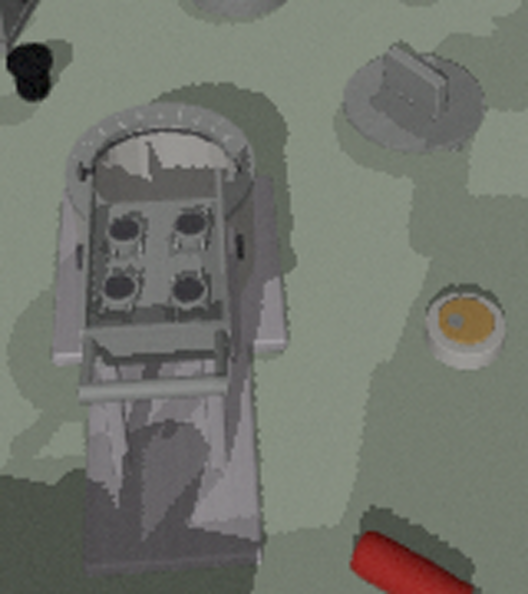

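The crops show:
- **Scene:** the rim ellipse is centred near crop (432,262) and the handle bar's ends are at (660,30) and (737,85). The lid plate is at about (101,262), with its bar top running from (85,258) to (110,208).
- **Side:** the handle bar's ends are at (80,392) and (228,387). The lid plate is at (414,100), with its bar top from (393,47) to (443,85).

```bash
cat > h.py <<'E'
import numpy as np
from rig import robot,cams
def ray(n,uv):
    i=cams.camera_info(n);K=np.array(i['intrinsics']);T=np.array(i['pose'])
    d=T[:3,:3]@np.linalg.solve(K,[uv[0],uv[1],1.]);return T[:3,3],d
def plane(n,uv,z):
    c,d=ray(n,uv);return c+d*(z-c[2])/d[2]
def tri(a,b):
    A=[];y=[]
    for n,uv in(a,b):
        c,d=ray(n,uv);d=d/np.linalg.norm(d);P=np.eye(3)-np.outer(d,d);A.append(P);y.append(P@c)
    return np.linalg.solve(sum(A),sum(y))
S=lambda x,y:('scene',(x/3.6+225-.4,y/3.6+145-.4))
D=lambda x,y:('side',(x/3.3+190-.4,y/3.3+200-.4))
E
python3 - <<'E'
from h import *
np.set_printoptions(precision=4,suppress=True)
p=lambda s,z:plane(*s,z)
print('rim c',p(S(432,262),.1),[p(S(*q),.1) for q in((338,262),(525,270),(432,200))])
for s,d in(((660,30),(228,387)),((737,85),(80,392))): print('h',tri(S(*s),D(*d)),p(S(*s),.165),p(D(*d),.165))
print('lid',tri(S(101,262),D(414,100)),p(S(101,262),.019),p(D(414,100),.019))
print('bar',[p(D(*q),.053) for q in((393,47),(443,85))],[p(S(*q),.053) for q in((85,258),(110,208))])
E
```

```text
rim c [0.5638 0.0322 0.1   ] [array([ 0.5449, -0.0248,  0.1   ]), array([0.5887, 0.0858, 0.1   ]), array([0.5124, 0.0529, 0.1   ])]
h [0.4687 0.2305 0.1624] [0.4704 0.2284 0.165 ] [0.4687 0.233  0.165 ]
h [0.5365 0.2506 0.1657] [0.5351 0.2508 0.165 ] [0.5373 0.2507 0.165 ]
lid [ 0.4254 -0.1543  0.0177] [ 0.4245 -0.1554  0.019 ] [ 0.4263 -0.1509  0.019 ]
bar [array([ 0.4467, -0.1689,  0.053 ]), array([ 0.4044, -0.1337,  0.053 ])] [array([ 0.4481, -0.1706,  0.053 ]), array([ 0.4079, -0.1422,  0.053 ])]
```

Pot to handle measures 217 mm, as specified, so the station's x axis is at about 16.3° in the world. Handle middle is about (0.503, 0.2405, 0.165), the pot (0.564, 0.032) and the lid (0.425, −0.153). I'll turn slightly, then move above the handle.

```bash
python3 -m crank '[[0,0,0,0,0,0.066,0],[3,-4.4,0,0,0,0,0],[3,-4.4,0,0,0,0,0],[3,-4.4,0,0,0,0,0],[3,-4.4,0,0,0,0,0]]' 20
python3 -m crank '[[3,-4.4,0,0,0,0,0.3],[3,-4.4,0,0,0,0,0.4],[3,-4.4,0,0,0,0,0.5],[3,-4.4,0,0,0,0,0.55],[3,-4.4,0,0,0,0,0.55]]'
python3 -m crank '[[3,-4.4,0,0,0,0,0.55],[3,-4.4,0,0,0,0,0.55],[3,-4.4,0,0,0,0,0.55],[0,0,0,0,0,0,0.55]]'
cat >> h.py <<'E'
from scipy.spatial.transform import Rotation as R
import cv2
np.set_printoptions(precision=4,suppress=True)
def rel(p):
    o=robot.get_obs();r=R.from_quat(o['tool_rot']);x=r.as_matrix()[:,0]
    print('shift cm',100*(r.inv().apply(np.array(p)-o['position'])),'yaw x deg',np.degrees(np.arctan2(x[1],x[0])),'z',r.as_matrix()[:,2],'q',np.array(o['q']),'F',np.array(o['ft_force']),o['grip_width'],o['time'])
def snap(n,f):
    im=cams.camera(n)[:,:,::-1];cv2.imwrite(f'pics/{f}.png',im);return im
E
python3 -c "
from h import *
rel([.503,.2405,.30]);snap('wrist','w1')
print([ (np.array(cams.camera_info('wrist')[k])) for k in('intrinsics','pose')])"
```

```text
time: 0.72
position: [0.2803, -0.3827, 0.292]
tool_rot: [0.99, 0.141, 0.0, -0.0]
ft_force: [0.6, -0.2, 0.2]
grip_width: 0.0868
grip_force: 0.0
time: 1.35
position: [0.3627, -0.1297, 0.2922]
tool_rot: [0.99, 0.141, 0.0, 0.0]
ft_force: [1.1, 0.1, 0.2]
grip_width: 0.0451
grip_force: 0.0
time: 1.85
position: [0.4121, 0.0236, 0.2921]
tool_rot: [0.989, 0.145, -0.0, -0.0]
ft_force: [-0.9, -1.1, -0.0]
grip_width: 0.0393
grip_force: 0.0
shift cm [ 14.9297 -18.168   -0.7784] yaw x deg 16.66175238638579 z [-0.0002  0.0005 -1.    ] q [-0.2152  0.2421  1.9358  0.0006  0.9639  1.0644] F [-0.8797 -1.1244 -0.025 ] 0.03925807032095756 1.85
[array([[374.9257,   0.    , 281.3968],
       [  0.    , 374.9257, 209.5423],
       [  0.    ,   0.    ,   1.    ]]), array([[ 0.2834, -0.9202, -0.27  ,  0.4863],
       [-0.959 , -0.2721, -0.0794,  0.0446],
       [-0.0004,  0.2814, -0.9596,  0.3835],
       [ 0.    ,  0.    ,  0.    ,  1.    ]])]
```

```bash
python3 -m crank '[[3,-3.6,0,0,0,0,0.57],[3,-3.6,0,0,0,0,0.57],[3,-3.6,0,0,0,0,0.57],[3,-3.6,0,0,0,0,0.57],[2.9,-3.7,-1,0,0,0,0.57]]'
python3 -m crank '[[0,0,0,0,0,0,0.57],[0,0,0,0,0,0,0.57]]'
python3 -c "
from h import *
rel([.503,.2405,.30]);snap('wrist','w2');print(cams.camera_info('wrist')['pose'])"
```

```text
time: 2.52
position: [0.5049, 0.2351, 0.3013]
tool_rot: [0.99, 0.14, -0.001, 0.001]
ft_force: [0.5, -0.4, -0.1]
grip_width: 0.0376
grip_force: 0.0
time: 2.78
position: [0.504, 0.2342, 0.3016]
tool_rot: [0.99, 0.141, -0.001, 0.0]
ft_force: [-0.3, -0.6, 0.1]
grip_width: 0.0381
grip_force: 0.0
shift cm [ 0.0825 -0.6282  0.1606] yaw x deg 16.17478896575692 z [-0.002  -0.0013 -1.    ] q [ 0.2343  0.4237  1.5961 -0.0009  1.1241  1.5232] F [-0.276  -0.6396  0.1409] 0.03806957130201454 2.775
[[ 0.2769 -0.9216 -0.272   0.5786]
 [-0.9609 -0.2655 -0.0785  0.2562]
 [ 0.0001  0.2831 -0.9591  0.393 ]
 [ 0.      0.      0.      1.    ]]
```

View pics/w2.png

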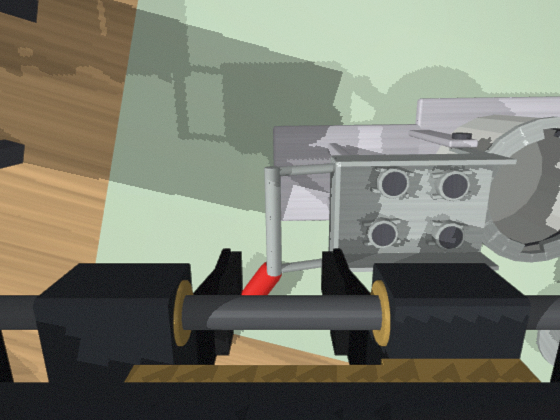

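The wrist view shows the handle bar from (272,168) to (275,272), with the tray and its four cases to the right and the pot at about (550,190).

```bash
python3 -c "
from h import *
a=plane('wrist',(272,168),.165);b=plane('wrist',(275,272),.165);m=(a+b)/2;d=a-b;print(a,b,m,np.linalg.norm(d),np.degrees(np.arctan2(d[1],d[0])))
rel([m[0],m[1],.216])"
```

```text
[0.5379 0.2505 0.165 ] [0.471  0.2296 0.165 ] [0.5044 0.24   0.165 ] 0.07003694140959443 17.30302117200516
shift cm [ 0.2485 -0.563   8.5619] yaw x deg 16.140450655864047 z [-0.0022 -0.0011 -1.    ] q [ 0.234   0.4234  1.5966 -0.0007  1.124   1.5234] F [ 0.6595 -0.7165  0.635 ] 0.03748721874156958 2.825
```

```bash
python3 -m crank '[[0.2,-0.56,1,0,0,0,0.57],[0,0,2.5,0,0,0,0.57],[0,0,2.5,0,0,0,0.57],[0,0,2.5,0,0,0,0.57],[0,0,0,0,0,0,0.57]]'
python3 -m crank '[[0,0,0,0,0,0,1],[0,0,0,0,0,0,1],[0,0,0,0,0,0,1],[0,0,0,0,0,0,1]]' 15
python3 -c "
from h import *
rel([.5044,.24,.216])"
```

```text
time: 3.45
position: [0.503, 0.2409, 0.215]
tool_rot: [0.99, 0.141, -0.003, 0.0]
ft_force: [0.5, -0.2, -0.2]
grip_width: 0.0371
grip_force: 0.0
time: 3.95
position: [0.5055, 0.2408, 0.2178]
tool_rot: [0.99, 0.142, 0.001, 0.002]
ft_force: [1.3, -5.6, -0.2]
grip_width: 0.0086
grip_force: 15.0
shift cm [-0.1236  0.0428  0.1751] yaw x deg 16.35701320325161 z [ 0.0022 -0.003  -1.    ] q [ 0.2464  0.5396  1.6699 -0.0043  0.9306  1.5343] F [ 1.3303 -5.5721 -0.1705] 0.008585197243738449 3.95
```

The grip on the handle is good. Next I'll lift along the arc to about 62°.

```bash
python3 -m crank '[[0,0.63,-1.24,0,0,0,1],[0,0.72,-1.18,0,0,0,1],[0,0.83,-1.11,0,0,0,1],[0,0.92,-1.04,0,0,0,1],[0,1.01,-0.95,0,0,0,1]]'
python3 -m crank '[[0,1.08,-0.86,0,0,0,1],[0,1.16,-0.76,0,0,0,1],[0,1.22,-0.66,0,0,0,1],[0,1.27,-0.55,0,0,0,1],[0,1.32,-0.44,0,0,0,1]]'
python3 -m crank '[[0,1.35,-0.32,0,0,0,1],[0,1.37,-0.2,0,0,0,1],[0,0.55,-0.05,0,0,0,1],[0,0,0,0,0,0,1],[0,0,0,0,0,0,1]]'
python3 -c "
from h import *
rel([.5044,.24,.216]);snap('wrist','w3')
a=snap('scene','s3')[130:280,260:460];b=snap('side','d3')[200:380,170:370]
cv2.imwrite('pics/t3.png',np.hstack([cv2.resize(a,(400,300)),cv2.resize(b,(400,360))[:300]]))"
```

```text
time: 4.58
position: [0.5168, 0.2027, 0.2738]
tool_rot: [0.99, 0.141, 0.001, -0.001]
ft_force: [4.3, 2.2, -3.4]
grip_width: 0.0096
grip_force: 15.0
time: 5.2
position: [0.5339, 0.145, 0.3073]
tool_rot: [0.99, 0.141, 0.002, -0.001]
ft_force: [3.5, 3.2, 2.9]
grip_width: 0.0095
grip_force: 15.0
time: 5.82
position: [0.5436, 0.1127, 0.3125]
tool_rot: [0.99, 0.141, 0.002, 0.0]
ft_force: [3.2, 3.2, 6.3]
grip_width: 0.0096
grip_force: 15.0
shift cm [ -0.2445 -13.3219   9.6368] yaw x deg 16.24154491426858 z [ 0.0042  0.0004 -1.    ] q [0.0031 0.408  1.5885 0.0004 1.1409 1.2902] F [3.2111 3.2113 6.3474] 0.009561278001465123 5.825
```

View pics/t3.png

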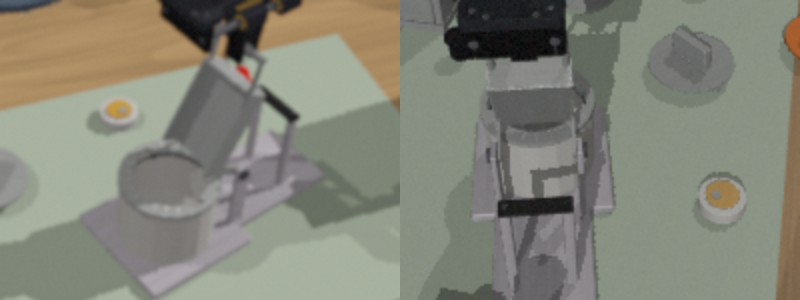

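The tray is tipped with its lip over the pot, but its floor can't be seen from here. I'll tip a touch further, wait, then let it down along the arc.

```bash
python3 -m crank '[[0,0.4,0.1,0,0,0,1],[0,0,0,0,0,0,1],[0,0,0,0,0,0,1],[0,0,0,0,0,0,1],[0,-0.95,0,0,0,0,1]]'
python3 -m crank '[[0,-1.37,0.2,0,0,0,1],[0,-1.35,0.32,0,0,0,1],[0,-1.32,0.44,0,0,0,1],[0,-1.27,0.55,0,0,0,1],[0,-1.22,0.66,0,0,0,1]]'
python3 -m crank '[[0,-1.16,0.76,0,0,0,1],[0,-1.08,0.86,0,0,0,1],[0,-1.01,0.95,0,0,0,1],[0,-0.92,1.04,0,0,0,1],[0,-0.83,1.11,0,0,0,1]]'
python3 -m crank '[[0,-0.72,1.18,0,0,0,1],[0,-0.6,1.1,0,0,0,1],[0,0,0,0,0,0,1],[0,0,0,0,0,0,1]]'
python3 -c "
from h import *
rel([.5044,.24,.216]);a=snap('scene','s4')[130:280,300:450];b=snap('side','d4')[220:340,190:310]
cv2.imwrite('pics/t4.png',np.hstack([cv2.resize(a,(400,400),interpolation=2),cv2.resize(b,(400,400),interpolation=2)]))"
```

```text
time: 6.6
position: [0.5421, 0.1175, 0.3119]
tool_rot: [0.99, 0.141, 0.002, 0.001]
ft_force: [4.0, 2.6, 3.2]
grip_width: 0.0097
grip_force: 15.0
time: 7.22
position: [0.5225, 0.1815, 0.2873]
tool_rot: [0.99, 0.142, 0.0, 0.0]
ft_force: [4.6, 2.3, -0.8]
grip_width: 0.0095
grip_force: 15.0
time: 7.85
position: [0.5078, 0.2292, 0.2399]
tool_rot: [0.99, 0.142, -0.001, 0.0]
ft_force: [2.9, -1.2, -1.8]
grip_width: 0.0093
grip_force: 15.0
time: 8.35
position: [0.5044, 0.2406, 0.2183]
tool_rot: [0.99, 0.142, -0.001, 0.001]
ft_force: [1.1, -5.6, 3.6]
grip_width: 0.009
grip_force: 15.0
shift cm [-0.02    0.0602  0.2258] yaw x deg 16.295837109609685 z [-0.0012 -0.0027 -1.    ] q [ 0.2462  0.5386  1.6702 -0.0029  0.9347  1.5343] F [ 1.0924 -5.6295  3.6362] 0.008955959238744185 8.35
```

View pics/t4.png

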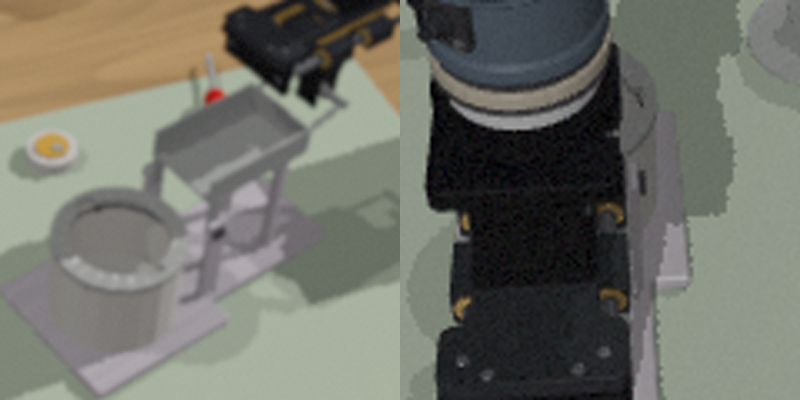

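The tray is back level and empty, with no case left in it or beside the pot. I'll release, rise and go above the lid.

```bash
python3 -m crank '[[0,0,0,0,0,0,0.57],[0,0,0,0,0,0,0.57],[0,0,0,0,0,0,0.57],[0,0,-3,0,0,0,0.57],[0,0,-5,0,0,0,0.57]]'
python3 -m crank '[[-2.33,4.45,-1,0,0,0,0],[-2.33,4.45,0,0,0,0,0],[-2.33,4.45,0,0,0,0,0],[-2.33,4.45,0,0,0,0,0],[-2.33,4.45,0,0,0,0,0]]'
python3 -c "
from h import *
snap('wrist','w5')"
python3 -m crank '[[-2.33,4.45,0,0,0,0,0],[-2.33,4.45,0,0,0,0,0],[-2.33,4.45,0,0,0,0,0],[0,0,0,0,0,0.158,0],[0,0,0,0,0,0.158,0]]'
python3 -m crank '[[0,0,0,0,0,0.158,0],[0,0,0,0,0,0.158,0],[0,0,0,0,0,0.158,0],[0,0,0,0,0,0.158,0],[0,0,0,0,0,0,0]]'
python3 -c "
from h import *
rel([.4254,-.153,.30]);a=snap('wrist','w6');print(cams.camera_info('wrist')['pose'])
b=cv2.imread('pics/w5.png');cv2.imwrite('pics/t6.png',np.hstack([cv2.resize(b,(250,188)),np.zeros((188,550,3),np.uint8)]) if 0 else np.hstack([cv2.resize(b,(240,180),interpolation=3) if 0 else cv2.copyMakeBorder(cv2.resize(b,(240,180),interpolation=3),0,240,0,0,0),a]))"
```

```text
time: 9.07
position: [0.5033, 0.2417, 0.2969]
tool_rot: [0.99, 0.141, -0.003, 0.0]
ft_force: [1.2, 0.7, -0.4]
grip_width: 0.0366
grip_force: 0.0
time: 9.7
position: [0.4545, -0.0055, 0.3081]
tool_rot: [0.99, 0.142, -0.0, -0.0]
ft_force: [-0.6, -0.5, -0.0]
grip_width: 0.0796
grip_force: 0.0
time: 10.38
position: [0.4252, -0.1526, 0.3079]
tool_rot: [1.0, -0.02, -0.0, -0.001]
ft_force: [-1.2, 0.2, 0.4]
grip_width: 0.0871
grip_force: 0.0
time: 11.0
position: [0.4254, -0.1517, 0.308]
tool_rot: [0.946, -0.325, -0.0, -0.0]
ft_force: [-0.1, 0.7, -0.2]
grip_width: 0.0874
grip_force: 0.0
shift cm [0.0766 0.1038 0.7977] yaw x deg -37.94329974580827 z [-0.0005  0.0009 -1.    ] q [-0.5911  0.2722  1.8298  0.0005  1.0404  1.6417] F [-0.1416  0.6723 -0.1586] 0.08738649630656703 11.0
[[-0.6151 -0.7567 -0.2216  0.4868]
 [-0.7884  0.5898  0.1745 -0.1988]
 [-0.0013  0.2821 -0.9594  0.3995]
 [ 0.      0.      0.      1.    ]]
```

View pics/t6.png

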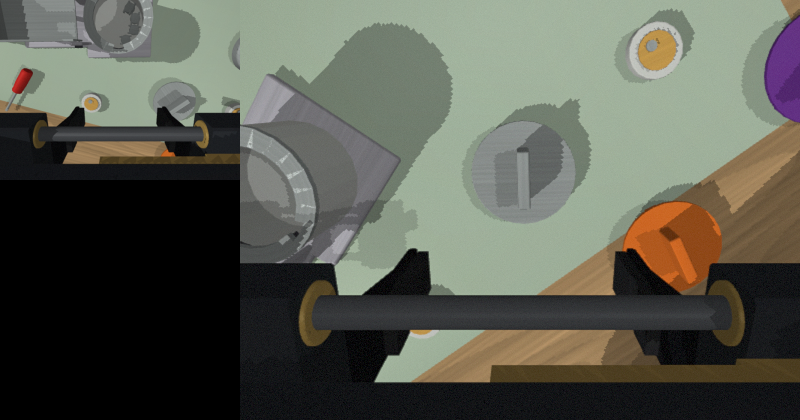

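The wrist view shows the lid's plate centred at about (283,172). Its bar top runs from (282,152) to (284,209), nearly along the image's vertical, so the yaw is almost right.

```bash
python3 -c "
from h import *
a=plane('wrist',(282,152),.053);b=plane('wrist',(284.3,209),.053);d=b-a
print('bar',a,b,np.linalg.norm(d),np.degrees(np.arctan2(d[1],d[0])))
m=(a+b)/2;p=plane('wrist',(283.2,172),.019);l,r=plane('wrist',(231,172),.019),plane('wrist',(336,172),.019);print('plate',p,np.linalg.norm(l-r));rel([*m[:2],.093])
im=cv2.imread('pics/w6.png');g=cv2.cvtColor(im,cv2.COLOR_BGR2HSV)
sub=((im[130:220,265:300].max(2)))
for y in(155,165,175,185,195,205): print(y,g[y,268:300,2])
"
```

```text
bar [ 0.45   -0.1702  0.053 ] [ 0.4055 -0.1383  0.053 ] 0.0547862126896643 144.3833404908313
plate [ 0.4295 -0.1558  0.019 ] 0.10789998696917814
shift cm [ 0.347   0.0618 21.5004] yaw x deg -37.88932024585117 z [-0.0004  0.0006 -1.    ] q [-0.5911  0.2722  1.8297  0.0004  1.0403  1.6408] F [-0.0871  0.6545  0.5045] 0.0871632370578261 11.05
155 [123 120 123 123 124 124 122 123 122 146 148 151 146 147 143 143 145 148
 147 143 112  92 104 101 103 106 103 104 102 104 102 101]
165 [121 123 120 121 121 120 122 121 127 139 146 149 149 145 143 144 145 144
 149 146 119  94  94 100 100 102  98 103 102  99  97 100]
175 [124 123 122 121 122 122 123 125 127 125 145 149 148 146 145 141 144 146
 148 142 126  97 101 104 104 101 100 102 103 101 102 101]
185 [120 120 125 122 119 119 123 120 122 121 147 146 147 145 141 140 142 143
 145 143 133 103  94  96  98 100  97  99  95  99  98 100]
195 [120 117 116 123 121 120 122 118 117 127 140 145 148 144 143 143 142 139
 143 139 139 110  91  98  96  98 108 132 140 140 139 141]
205 [119 118 123 135 136 136 138 135 135 135 124 143 147 147 140 136 140 140
 140 139 139 118 108 137 138 137 141 137 139 137 139 140]
```

```bash
python3 -m crank '[[0.35,0.06,4,0,0,-0.03,0.4],[0,0,5,0,0,0,0.4],[0,0,5,0,0,0,0.4],[0,0,4,0,0,0,0.4],[0,0,2,0,0,0,0.4]]'
python3 -m crank '[[0,0,1.4,0,0,0,0.4],[0,0,0,0,0,0,0.4]]'
python3 -c "
from h import *
rel([.4277,-.1542,.093])"
```

```text
time: 11.68
position: [0.4273, -0.1543, 0.1061]
tool_rot: [0.951, -0.311, -0.002, -0.001]
ft_force: [0.5, -0.0, 1.3]
grip_width: 0.0537
grip_force: 0.0
time: 11.92
position: [0.4278, -0.1547, 0.0935]
tool_rot: [0.95, -0.311, -0.001, -0.0]
ft_force: [0.1, -0.1, -0.9]
grip_width: 0.0524
grip_force: 0.0
shift cm [-0.0361 -0.0389  0.0548] yaw x deg -36.28181175806422 z [-0.0012  0.0009 -1.    ] q [-0.5936  0.6811  2.0015  0.0001  0.4605  1.6104] F [ 0.0828 -0.1073 -0.8649] 0.05235764502639803 11.925
```

```bash
python3 -m crank '[[0,0,0,0,0,0,1],[0,0,0,0,0,0,1],[0,0,0,0,0,0,1],[0,0,0,0,0,0,1],[0,0,0,0,0,0,1]]' 45
python3 -c "
from h import *
rel([.4277,-.1542,.093])"
python3 -m crank '[[0,0,-2,0,0,0,1],[0,0,-4,0,0,0,1],[0,0,-5,0,0,0,1],[0,0,-5,0,0,0,1],[0,0,-1,0,0,-0.15,1]]'
python3 -m crank '[[0,0,0,0,0,-0.153,1],[0,0,0,0,0,-0.153,1],[0,0,0,0,0,-0.153,1],[0,0,0,0,0,-0.153,1],[0,0,0,0,0,-0.153,1]]'
python3 -m crank '[[1.32,-3.52,0,0,0,0,1],[1.32,-3.52,0,0,0,0,1],[1.32,-3.52,0,0,0,0,1],[1.32,-3.52,0,0,0,0,1],[0,0,0,0,0,0,1]]'
python3 -c "
from h import *
rel([.564,.032,.26]);print(cams.camera_info('wrist')['pose'],file=open('w7.txt','w'));a=snap('wrist','w7')"
```

```text
time: 12.55
position: [0.4279, -0.155, 0.0944]
tool_rot: [0.95, -0.312, 0.0, 0.0]
ft_force: [-0.8, 0.5, 1.7]
grip_width: 0.0118
grip_force: 45.0
shift cm [-0.0642 -0.0491  0.1355] yaw x deg -36.32592241792103 z [ 0.0003 -0.0003 -1.    ] q [-0.5938  0.6792  2.0017 -0.0002  0.4603  1.6112] F [-0.7759  0.4625  1.7357] 0.011847319118663428 12.55
time: 13.18
position: [0.4289, -0.1555, 0.2671]
tool_rot: [0.971, -0.238, 0.003, 0.001]
ft_force: [-0.9, 0.4, -3.3]
grip_width: 0.0121
grip_force: 45.0
time: 13.8
position: [0.4272, -0.1544, 0.2636]
tool_rot: [0.99, 0.142, -0.001, -0.001]
ft_force: [-0.3, -0.4, -2.5]
grip_width: 0.0118
grip_force: 45.0
time: 14.42
position: [0.4384, -0.0027, 0.2636]
tool_rot: [0.99, 0.142, -0.001, -0.001]
ft_force: [-0.0, -0.0, -3.0]
grip_width: 0.0115
grip_force: 45.0
shift cm [13.0337  0.1982  0.3348] yaw x deg 16.319250389703075 z [-0.0024  0.001  -1.    ] q [-0.2624  0.3248  1.9134  0.0005  0.906   1.0233] F [-0.0127 -0.0447 -3.0084] 0.011507310348821184 14.425
```

View pics/w7.png

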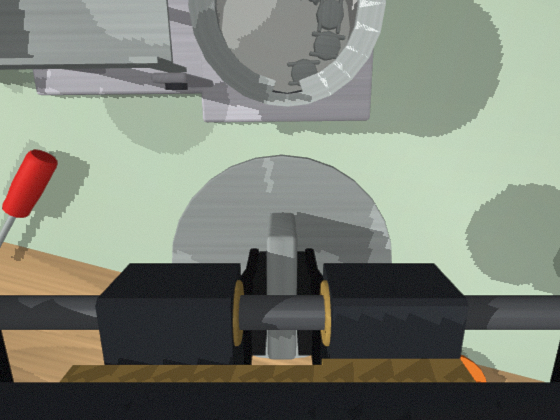

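The wrist view shows the lid held straight, with its plate spanning x 172–392, its front edge at (282,155) and its bar near x=282. The pot's rim is at the top, with its near slot at about (287,92), and watch cases are lying inside. I'll fit the rim circle from its edge pixels and locate the lid from its plate edge.

```bash
python3 -c "
from h import *
from scipy.optimize import least_squares as LS
g=cv2.GaussianBlur(cv2.cvtColor(cv2.imread('pics/w7.png'),cv2.COLOR_BGR2LAB).astype(np.float32),(0,0),1)
i=cams.camera_info('wrist');K=np.array(i['intrinsics']);T=np.array(i['pose'])
def px(P):
    q=(np.asarray(P)-T[:3,3])@T[:3,:3];q=q@K.T;return q[:,:2]/q[:,2:]
def fit(c,r,z,ang,w=.008,name=''):
    pts=[]
    for a in np.radians(ang):
        s=np.arange(r-w,r+w,.0003);P=np.c_[c[0]+s*np.cos(a),c[1]+s*np.sin(a),0*s+z];u=px(P).astype(np.float32)
        if u.min()<3 or u[:,0].max()>556 or u[:,1].max()>416: continue
        v=cv2.remap(g,u[None,:,0],u[None,:,1],1)[0];d=np.linalg.norm(v[6:]-v[:-6],axis=1);k=d.argmax()
        if d[k]>12: pts.append(P[k+3,:2])
    pts=np.array(pts)
    f=LS(lambda p:np.hypot(*(pts-p[:2]).T)-p[2],[*c,r],loss='soft_l1',f_scale=.001)
    f2=LS(lambda p:np.hypot(*(pts-p[:2]).T)-r,c,loss='soft_l1',f_scale=.001)
    print(name,len(pts),f.x,f2.x,np.median(abs(f2.fun)))
    return f2.x
pot=fit([.564,.032],.060,.1,16.3+180+np.arange(-80,81,2),name='rim')
fit([.564,.032],.060,.1,16.3+180+np.arange(-10,80,2),name='rim right?')
o=robot.get_obs();zt=o['position'][2]-.0754
lid=fit(o['position'][:2],.054,zt,16.3+np.arange(-80,81,2),name='plate')
r=R.from_quat(o['tool_rot']).inv()
print('lid in tool',1000*r.apply([*(lid-o['position'][:2]),0]),'move cm',100*r.apply([*(pot-lid),0]),px([[.564-.96*.047,.032-.28*.047,.1]]))
s=plane('wrist',(287,92),.1)[:2];d=pot-s;print('slot',s,np.linalg.norm(d),np.degrees(np.arctan2(d[1],d[0])))
"
```

```text
rim 80 [0.5678 0.0313 0.0601] [0.5676 0.0313] 0.0005475022581861444
rim right? 45 [0.5661 0.0257 0.0546] [0.5698 0.0303] 0.0006613543949192946
plate 81 [ 0.4408 -0.0028  0.0524] [ 0.4389 -0.0034] 0.0004008172224218287
lid in tool [ 0.1812 -0.5217 -0.    ] move cm [13.3265  0.2687 -0.0187] [[283.064   90.8161]]
slot [0.5189 0.0162] 0.05101488235578131 17.23339679482296
```

```bash
python3 -m crank '[[3.32,0.08,0,0,0,0,1],[3.32,0.08,0,0,0,0,1],[3.32,0.08,0,0,0,0,1],[3.32,0.08,0,0,0,0,1],[0,0,2,0,0,0,1]]'
python3 -m crank '[[0,0,2,0,0,0,1],[0,0,1,0,0,0,1],[0,0,0,0,0,0,1]]'
python3 -c "
from h import *
rel([.5668,.0315,.2])"
```

```text
time: 15.1
position: [0.5722, 0.0273, 0.245]
tool_rot: [0.99, 0.14, 0.004, 0.001]
ft_force: [-0.5, 0.3, -2.1]
grip_width: 0.0113
grip_force: 45.0
time: 15.48
position: [0.5676, 0.028, 0.2133]
tool_rot: [0.99, 0.139, -0.001, -0.0]
ft_force: [-0.2, -0.1, -2.2]
grip_width: 0.0117
grip_force: 45.0
shift cm [ 0.0192 -0.361   1.3293] yaw x deg 16.02795038721052 z [-0.0021  0.0002 -1.    ] q [-0.1473  0.5564  1.6504 -0.0002  0.937   1.1439] F [-0.2001 -0.0993 -2.1567] 0.011699461090976747 15.475
```

```bash
python3 -m crank '[[0,-0.3,0.5,0,0,-0.006,1],[0,0,0.6,0,0,0,1],[0,0,0.3,0,0,0,1],[0,0,0,0,0,0,1]]'
python3 -m crank '[[0,0,0.4,0,0,0,1],[0,0,0.2,0,0,0,1]]'
python3 -c "
from h import *
rel([.5668,.0315,.1804]);print(robot.get_obs()['moment']);a=snap('scene','s8')[175:265,300:420];b=snap('side','d8')[190:340,180:330]
cv2.imwrite('pics/t8.png',np.hstack([cv2.resize(a,(400,300),interpolation=2),cv2.resize(b,(300,300),interpolation=2)]))"
```

```text
time: 15.98
position: [0.5672, 0.0317, 0.2]
tool_rot: [0.99, 0.143, -0.0, -0.0]
ft_force: [0.8, 0.2, -3.1]
grip_width: 0.012
grip_force: 45.0
time: 16.23
position: [0.5672, 0.0316, 0.194]
tool_rot: [0.99, 0.143, -0.0, 0.0]
ft_force: [-0.1, 0.3, -2.6]
grip_width: 0.012
grip_force: 45.0
shift cm [-0.0437  0.0014  1.3568] yaw x deg 16.435139884873443 z [-0.0001 -0.     -1.    ] q [-0.1409  0.5842  1.6664 -0.      0.8911  1.1431] F [-0.0683  0.3463 -2.594 ] 0.011951904644135744 16.225
[-0.0215  0.0242  0.01  ]
```

```bash
for i in 1 ; do python3 -m crank '[[0,0,0.2,0,0,0,1],[0,0,0.2,0,0,0,1],[0,0,0,0,0,0,1]]'; done; python3 -c "
from h import *
print(robot.get_obs()['moment'])"
```

```text
time: 16.7
position: [0.5671, 0.0317, 0.1899]
tool_rot: [0.99, 0.143, -0.0, -0.0]
ft_force: [-0.6, -0.6, -2.1]
grip_width: 0.0117
grip_force: 45.0
[0.0263 0.0095 0.0284]
```

No contact yet, and the underside is about 4 mm inside the opening. I'll continue down.

```bash
python3 -m crank '[[0,0,0.2,0,0,0,1],[0,0,0.2,0,0,0,1],[0,0,0,0,0,0,1]]'; python3 -m crank '[[0,0,0.2,0,0,0,1],[0,0,0.2,0,0,0,1],[0,0,0,0,0,0,1]]'; python3 -c "
from h import *
print(robot.get_obs()['moment'])"
```

```text
time: 17.08
position: [0.5672, 0.0316, 0.1859]
tool_rot: [0.99, 0.143, -0.0, -0.0]
ft_force: [-0.5, -0.1, -2.5]
grip_width: 0.0115
grip_force: 45.0
time: 17.45
position: [0.5672, 0.0316, 0.1819]
tool_rot: [0.99, 0.143, -0.0, -0.0]
ft_force: [0.6, 0.2, -3.0]
grip_width: 0.012
grip_force: 45.0
[0.0261 0.0295 0.0018]
```

```bash
python3 -m crank '[[0,0,0.1,0,0,0,1],[0,0,0.1,0,0,0,1],[0,0,0,0,0,0,1]]'; python3 -m crank '[[0,0,0.1,0,0,0,1],[0,0,0,0,0,0,1]]'; python3 -c "
from h import *
print(robot.get_obs()['moment'])"
```

```text
time: 17.82
position: [0.5673, 0.0316, 0.1804]
tool_rot: [0.99, 0.143, 0.0, 0.0]
ft_force: [-0.3, -0.5, -0.0]
grip_width: 0.0116
grip_force: 45.0
time: 18.08
position: [0.5673, 0.0316, 0.1804]
tool_rot: [0.99, 0.143, 0.0, 0.0]
ft_force: [-2.0, 0.3, 7.2]
grip_width: 0.0121
grip_force: 45.0
[-0.0428  0.3649 -0.0012]
```

The lid is seated at exactly the expected height (TCP 0.1804). Next comes the twist of about 0.70 rad.

```bash
python3 -m crank '[[0,0,0,0,0,0.07,1],[0,0,0,0,0,0.09,1],[0,0,0,0,0,0.09,1],[0,0,0,0,0,0.09,1],[0,0,0,0,0,0,1]]' 55; python3 -m crank '[[0,0,0,0,0,0.09,1],[0,0,0,0,0,0.09,1],[0,0,0,0,0,0.09,1],[0,0,0,0,0,0.09,1],[0,0,0,0,0,0,1]]'; python3 -c "
from h import *
print(robot.get_obs()['moment']);rel([.5673,.0316,.1804])"
```

```text
time: 18.7
position: [0.5678, 0.0319, 0.1804]
tool_rot: [1.0, -0.027, 0.001, -0.0]
ft_force: [-0.4, 0.5, 6.4]
grip_width: 0.0118
grip_force: 55.0
time: 19.32
position: [0.5677, 0.0317, 0.1804]
tool_rot: [0.979, -0.205, 0.001, 0.0]
ft_force: [-0.8, 0.5, 5.6]
grip_width: 0.0118
grip_force: 55.0
[0.0904 0.3278 0.06  ]
shift cm [-0.0344  0.0206 -0.0034] yaw x deg -23.63939842033388 z [ 0.0016 -0.0005 -1.    ] q [-0.1407  0.6049  1.6753 -0.0004  0.8597  1.843 ] F [-0.7549  0.5286  5.5721] 0.01175344558126746 19.325
```

```bash
python3 -m crank '[[0,0,0,0,0,0,1],[0,0,0,0,0,0,1],[0,0,0,0,0,0,1],[0,0,0,0,0,0,1]]'; python3 -c "
from h import *
print(robot.get_obs()['moment']);rel([.5673,.0316,.1804]);w=snap('wrist','w9');s=snap('scene','s9')[140:290,225:425];d=snap('side','d9')[150:330,150:390]
cv2.imwrite('pics/t9.png',np.hstack([np.vstack([cv2.resize(s,(400,300),interpolation=2),cv2.resize(d,(400,300),interpolation=2)]),cv2.resize(w[:,140:420],(400,600),interpolation=2)]))"
```

```text
time: 19.82
position: [0.5677, 0.0316, 0.1804]
tool_rot: [0.979, -0.205, 0.001, 0.0]
ft_force: [-1.5, 1.0, 5.3]
grip_width: 0.0117
grip_force: 55.0
[0.094  0.2882 0.1471]
shift cm [-0.0358  0.0195 -0.0024] yaw x deg -23.633828006914392 z [ 0.0016 -0.0004 -1.    ] q [-0.1408  0.6049  1.6753 -0.0002  0.8597  1.8426] F [-1.4856  0.9716  5.3085] 0.011694334345806585 19.825
```

View pics/t9.png

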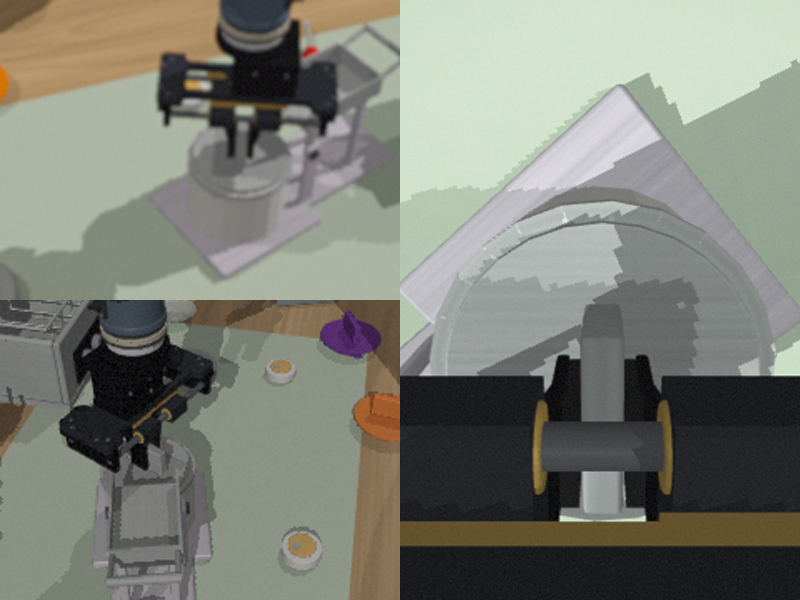

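The lid lies flush within the rim. Its bar is still parallel to the fingers, upright at (602,400), so it has not slipped. The tray is level and empty at (145,515), and nothing else has moved. The tool has turned 40.1° from the slots and is holding there.

```bash
python3 -c "
from rig import ticket
print(ticket.hand_in())"
```

```text
the job is handed in; nothing more can be done
None
```

The job is handed in at about 20 s: the tray is emptied and back level with no cases left in it (I saw at least three lying in the pot), and the lid is fully seated, twisted about 40° clockwise and still held by the gripper.

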